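# Clamp a blank in the bench press with the click wrench

### The job

Lay the smaller of the two dark square blanks lengthwise on the bed of the bench press, between the end stop and the jaw. Then push the handle of the click wrench down until it clicks and gives way, stop at once and let go, so that the blank stays clamped at the set torque and not over-tightened. Leave the other things on the bench alone.

Things in the scene. Friction and masses are not known exactly. Their poses are not given: they have to be found in the camera images.
- blank_mid (a point): Centre (half-way up) of the smaller dark square turning blank, 38 x 120 x 38 mm, 0.12 kg, lying flat on the bench; its y axis is its length, z is up. The larger dark blank (50 x 160 x 50 mm) is not wanted. The two blanks lie on either side of the press, and may change places.
- press: Bench press fixed to the bench. Origin on the bench top under the bed's middle; y axis = clamp axis, from end stop to jaw; z up. Bed: aluminium beam 50 mm wide, flat top at z = 91 mm, y = -137 to +147 mm, on wooden feet 110 mm wide. Steel headstock of the screw at y = 99 to 139 mm, 58 mm wide, up to z = 137 mm.
- bed_mid (a point): Point on the clamp axis, 19 mm above the bed, at x = 0, y = 0, z = 110 mm of the press; same axes. The end stop, a steel block 56 mm wide and 30 mm thick, up to z = 131 mm, was set anew for this job: its face is anywhere from y = -62 to -55 mm, so between it and the open jaw there are 7 to 14 mm more than the blank's length.
- jaw: Sliding jaw, 36 mm wide, 32 mm high; origin at the centre of the face that presses on the end of the blank, at the start (fully open) at x = 0, y = +72 mm, z = 110 mm of the press. It moves to -y by 18 mm per rad of the wrench head, backed by a spring of about 12 N/mm, and pushes a loose blank along the bed against the end stop by itself.
- wrench_axis (a point): Point on the axis about which the wrench turns, in the middle plane of its handle: x = 0, y = +168 mm, z = 110 mm of the press; the axis is the press's y. Pushing the handle down tightens. The screw turns stiffly, about 1.5 N m (9 N at the grip's middle), until the jaw meets the blank; then the torque rises. These hold while it turns; at rest its friction takes up some of the force. Left alone, the screw stays put.
- wrench_grip (a point): Middle of the wrench's black round grip, 24 mm thick, 90 mm long, on the handle's centre line, 155 mm from the wrench axis. Its x axis runs along the handle to that axis, y is the press's y. The handle ends at 201 mm (brass pin at 205 mm). The wrench stays on the screw. At the start the handle points to the press's -x and 0.85 rad upwards, its end 265 mm above the bench; it can turn down by up to 1.4 rad.
- click_pin (a point): End of the 8 mm brass pin in the handle's butt, at x = -50 mm of wrench_grip. At about 2.5 N m (12 to 16 N at the grip) the handle clicks: it breaks over by 0.15 rad (23 mm at the grip), its resistance falling to some 1 N m, and the pin slides out to x = -54 mm. Then a solid stop: pushing on over-tightens. Let go, it springs back. The click comes 0.6 to 1.1 rad from the start.
- blank_2: Bystander: the larger dark square blank, 50 x 160 x 50 mm; origin under its middle, y along it.
- finial: Bystander: turned wooden finial, 48 mm thick, 119 mm high, standing; origin under its middle.
- oil_can: Bystander: small green oil can with a bent spout, 66 x 75 x 140 mm; origin under its middle.
- goblet: Bystander: turned wooden goblet, 61 mm wide, 118 mm high; origin under its middle.
- wax_tin: Bystander: flat round tin, 70 mm wide, 29 mm high; origin under its middle.
- spring_caliper: Bystander: steel spring caliper, 79 x 148 x 15 mm, lying; origin under its middle.
- sanding_block: Bystander: sanding block, 65 x 110 x 34 mm; origin under its middle.
There are look-alikes about, which are no part of the job. Leave any pink look-alike of the part that bears blank_mid alone.

How it is judged:
By the outcome, as a careful person would: the job done as asked, in the order asked, and still so for the second after the job is handed in, with the robot touching nothing.
It also fails if it takes over 70 s, if anything falls off the work surface, if the arm or the gripper's body presses on something with over 40 N, if the wrist force passes 120 N, or if a joint passes its speed limit or range.

### The arm

A 6-joint arm with a two-finger parallel gripper is mounted at the origin on a cart in front of the work surface, level with it; the furniture and walls round the work are solid. World frame = base frame: x ahead of the robot, y to its left, z up, the work surface at z = 0. Lengths are in mm, angles in rad, forces in N, time in s.
With the tool pointing down it reaches from about 275 to 750 mm from the base axis. Payload 10.2 kg.
Tool frame: the origin (TCP) lies on the centre line of the jaws, within the pads' length; the fingertips stand 8 mm ahead of it and the grasp point (between the pads) lies 11 mm behind it; z points along the fingers, y is the direction in which the jaws open and shut (so a half turn about z gives the same grasp; the last joint's range is limited). The gripper opens to 88 mm and grips with 3 to 60 N. Pads are 18 mm wide; open, the fingers measure 123 mm over their backs; the gripper's body (75 mm by 187 mm) begins 45 mm behind the grasp point.
Start: joints at [0.932, 0.313, 1.498, -0, 1.331, -0.223], TCP at [212.072, 480.267, 246.72] pointing down, gripper open.
Joint ranges: [-2.94, 2.94], [-0.97, 2.17], [0.19, 2.56], [-1.23, 4.37], [0.02, 3.11], [-2.88, 2.88]. Speed limits (rad/s): [2.39, 2.39, 3.01, 3.14, 3.14, 3.14].

### API

Orientations are given as a unit quaternion [w, x, y, z].
In Python, from cell import read_state, optics, job gives the robot as it stands.
- The arm moves only by the tool play_rows, never from a script. Its argument "deltas" is a list of rows, each an object with "fingers": the opening, from 0 (shut) to 1 (fully open); "travel": the shift along the tool's x, y, z in mm, a list of three; "twist": the turn about the tool's z in rad. A call has 1 to 12 rows; each row shifts and turns the commanded pose from where the row before left it, along the tool's axes as they then stand; what a row does not reach is not made up. A row lasts 1/10 s, in which the tool goes at most 50 mm and 8.59 degrees, less where a joint would pass 70% of its speed; a pose out of reach is approached as far as the arm can. A call with a gripper value outside its range is refused whole. The fingers move at their own pace and stop on an object; the grip force is fixed at half the most. Time passes only in rows, so rows that do not move let the fingers close. It gives the time, the measured TCP pose, the force and the opening at its end, in the units of the state.
- read_state(): the state, without advancing time (a new reading comes with each control period).
- optics.camera(name): name is "side" or "top" or "wrist"; returns the picture (384x512x3 uint8, red, green, blue); there is no depth.
- optics.camera_model(name): a dict with "intrinsics" (3x3 intrinsics, pixels), "k1" (the pictures are not rectified: a ray, as slopes to the right and down, at radius r is drawn at 1 + k1 r^2 times it, then the intrinsics apply), "R" (3x3) and "t" (3): a world point X has camera coordinates R X + t. Camera axes: x right, y down, z forward; pixel columns grow to the right and rows downward; lengths in mm; the calibration is good to about 2 mm. A picture is of the moment at which its call begins: read the wrist's pose just before it. camera_model takes no time and is no camera call; for the wrist camera it gives the pose at the moment of the call.
- job.hand_in(): hands the job in, once; it reports no verdict.
Trained networks look in the newest picture that a camera, given by its name, has taken for a name from the list of things; names that differ only in an ending like _2 or _b are one class to them, and where a whole thing is asked for, a point or a joint stands for the part that bears it (a point fixed in the world has none). Each returns a list of dicts, best first, with "confidence" (0 to 1); they miss things now and then, are a little off and sometimes report something else, mostly with a low value. They report only what shows in the picture. A call takes as long as a camera call. They do not tell look-alikes from the thing itself.
- optics.find_in(target, camera): "position" ([row, column] in pixels, amid what is visible of it).
- optics.cut_out(target, camera): "region" (384x512 bool, what is visible of it) and "position" ([row, column] in pixels, amid what is visible of it).
The state is a dict: "clock": time; "q": joint angles; "qvel": joint speeds; "tau": joint torques, N m; "eef_pos": TCP position; "ee_rot": TCP orientation; "contact_force": force on the tool from outside, world axes, zero at the start; "moment": the same for the moment, N m; "opening": finger opening in mm.
Only numpy, scipy, OpenCV 4.12 (cv2) and the standard library are available. Lean on these libraries where they do the work, as an engineer would, in place of code of your own. Each camera call takes 0.05 s, during which the arm holds its last target. There are 200 camera calls.

## Working session

There is one attempt and no reset: what is moved stays moved. The work goes in short steps, Python scripts to look and compute and a tool call to move; the robot and the scene stay as the last step left them, time stands still between calls to the robot, and variables do not carry over. Pictures are saved under pics/ and viewed, about 8 in all and at most 12, crops included, and the job is handed in when it is done.

Besides the shell and the picture viewer there is one more tool, called after ">>>" as name(argument=value, ...) on one line, values as JSON. play_rows: Moves the arm, as the interface text tells. Its arguments: {"type":"object","properties":{"deltas":{"type":"array","items":{"type":"object","properties":{"fingers":{"type":"number"},"travel":{"type":"array","items":{"type":"number"}},"twist":{"type":"number"}}}}},"required":["deltas"]}

```bash
ls; mkdir -p pics
cat > h.py <<'E'
import numpy as np, cv2
from cell import read_state, optics, job
def model(n):
    m=optics.camera_model(n); return [np.array(m[k],float) for k in("intrinsics","R","t")]+[float(m["k1"])]
def ray(n,rc,m=None):
    K,R,t,k1=m or model(n)
    d=np.linalg.inv(K)@[rc[1],rc[0],1]; d=d[:2]; u=d.copy()
    for _ in range(30): u=d/(1+k1*(u@u))
    return -R.T@t, R.T@np.array([u[0],u[1],1])
def at_z(n,rc,z,m=None):
    o,d=ray(n,rc,m); return o+d*(z-o[2])/d[2]
def proj(n,X,m=None):
    K,R,t,k1=m or model(n); c=R@np.asarray(X,float)+t; u=c[:2]/c[2]; u=u*(1+k1*(u@u))
    p=K@[u[0],u[1],1]; return np.array([p[1],p[0]])
def save(n,f,crop=None,s=1):
    im=optics.camera(n)[:,:,::-1].copy()
    if crop: im=im[crop[0]:crop[1],crop[2]:crop[3]]
    if s!=1: im=cv2.resize(im,None,fx=s,fy=s,interpolation=cv2.INTER_CUBIC)
    cv2.imwrite("pics/"+f,im)
def tri(a,b):
    A=np.zeros((3,3));B=np.zeros(3)
    for o,d in(a,b):
        d=d/np.linalg.norm(d);P=np.eye(3)-np.outer(d,d);A+=P;B+=P@o
    X=np.linalg.solve(A,B); g=[np.linalg.norm(np.cross(X-o,d/np.linalg.norm(d))) for o,d in(a,b)]
    return X,g
E
python3 - <<'E'
from h import *
np.set_printoptions(precision=1,suppress=True)
a=optics.camera("top")[:,:,::-1];b=optics.camera("side")[:,:,::-1]
cv2.imwrite("pics/a.png",cv2.resize(a,None,fx=1.5,fy=1.5));cv2.imwrite("pics/b.png",cv2.resize(b,None,fx=1.5,fy=1.5))
for n in("top","side"):
    K,R,t,k=model(n);print(n,K[0,0],k,-R.T@t,R[2])
    for g in("blank_mid","blank_2","press","jaw","wrench_grip","click_pin","wrench_axis","bed_mid","finial","oil_can","goblet","wax_tin","spring_caliper","sanding_block"):
        print(n,g,[(np.round(x["position"],1).tolist(),round(x["confidence"],2)) for x in optics.find_in(g,n)])
E
```

```text
pics
top 419.73365775731787 -0.08667185186546512 [-109.5   66.8 1644.2] [ 0.4  0.  -0.9]
top blank_mid [([202.2, 172.3], 0.88), ([226.0, 222.7], 0.77), ([174.5, 336.6], 0.72), ([180.1, 250.3], 0.16)]
top blank_2 [([206.3, 359.3], 0.78)]
top press [([177.9, 251.4], 0.85)]
top jaw []
top wrench_grip []
top click_pin [([217.6, 135.4], 0.43)]
top wrench_axis [([178.4, 250.5], 0.63)]
top bed_mid [([178.8, 249.5], 0.88)]
top finial [([175.0, 335.1], 0.55), ([234.0, 292.2], 0.2)]
top oil_can [([174.2, 192.6], 0.79)]
top goblet [([217.9, 133.7], 0.67)]
top wax_tin [([232.5, 292.7], 0.64)]
top spring_caliper [([233.9, 274.0], 0.7)]
top sanding_block [([177.7, 364.8], 0.83)]
side 397.8631413180251 -0.11202723933315191 [ 272.8 -978.6  991.2] [ 0.2  0.8 -0.6]
side blank_mid [([207.6, 219.7], 0.8), ([168.9, 227.7], 0.61)]
side blank_2 [([325.3, 285.8], 0.67)]
side press [([204.9, 275.4], 0.96), ([264.5, 221.8], 0.5)]
side jaw [([192.6, 274.5], 0.47)]
side wrench_grip [([157.3, 251.9], 0.76)]
side click_pin []
side wrench_axis [([203.6, 274.8], 0.58)]
side bed_mid [([204.6, 279.3], 0.66)]
side finial [([282.6, 319.3], 0.53)]
side oil_can [([168.3, 263.2], 0.65), ([207.6, 276.8], 0.26)]
side goblet [([144.8, 204.4], 0.7)]
side wax_tin [([261.2, 224.5], 0.64), ([191.4, 273.2], 0.21)]
side spring_caliper [([237.3, 218.9], 0.63)]
side sanding_block [([320.9, 339.9], 0.84)]
```

View pics/a.png

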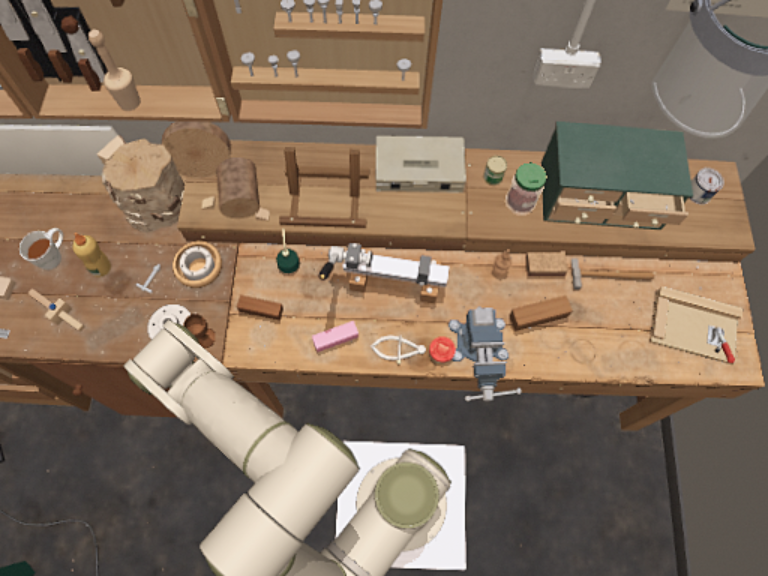

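View pics/b.png

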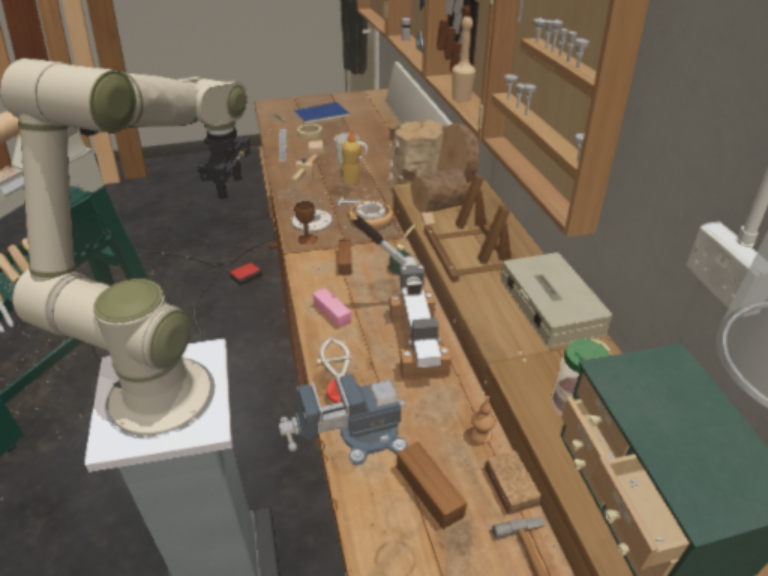

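The top view shows three candidates. The small dark blank is at px (row 205, col 173), the pink look-alike at (224, 223), and the larger dark blank at (208, 360). By the description I want (205, 173). The press is at about (178, 258) with the wrench at its left. I'll get coarse positions and one close crop.

Run:
```python
from h import *
np.set_printoptions(precision=1,suppress=True)
def rect(r):
    c,_=cv2.findContours(r.astype(np.uint8),0,2);c=max(c,key=cv2.contourArea);return cv2.boxPoints(cv2.minAreaRect(c)),r.sum()
a=optics.camera("top");b=optics.camera("side")
for n in("top","side"):
  for g in("blank_mid","blank_2"):
    for x in optics.cut_out(g,n):
        bx,ar=rect(x["region"]);print(n,g,x["position"],round(x["confidence"],2),ar,a[tuple(np.round(x["position"]).astype(int))] if n=="top" else b[tuple(np.round(x["position"]).astype(int))], at_z(n,x["position"],25))
        print([at_z(n,(q[1],q[0]),30)[:2].round().tolist() for q in bx])
# press-features from the top view (eye): bed
for nm,rc,z in(("bed far(y-) end",(182,298),91),("headstockL",(173,233),130),("gripblack",(179,218),230)):
    print(nm,at_z("top",rc,z))
print(tri(ray("top",(178.4,250.5)),ray("side",(203.6,274.8))))
print(tri(ray("top",(179.5,217.5)),ray("side",(157.3,251.9))))
print(read_state())
A=cv2.resize(a[140:250,140:390,::-1],None,fx=3,fy=3,interpolation=2);cv2.imwrite("pics/c.png",A)
```

```text
top blank_mid [203.6, 172.8] 0.67 394 [154 102  69] [504.9 404.6  25. ]
[[483.0, 473.0], [541.0, 468.0], [515.0, 334.0], [458.0, 340.0]]
top blank_mid [225.7, 225.3] 0.59 351 [241 184 203] [418.  181.3  25. ]
[[425.0, 254.0], [477.0, 145.0], [426.0, 123.0], [376.0, 231.0]]
top blank_2 [204.7, 358.9] 0.57 624 [175 125  87] [ 530.4 -367.8   25. ]
[[520.0, -277.0], [575.0, -453.0], [507.0, -465.0], [454.0, -291.0]]
top blank_2 [177.4, 365.4] 0.28 434 [177 141 106] [ 657.  -404.2   25. ]
[[697.0, -339.0], [702.0, -461.0], [631.0, -455.0], [626.0, -335.0]]
side blank_mid [170.3, 228.7] 0.77 208 [141  95  64] [494.3 401.4  25. ]
[[496.0, 475.0], [530.0, 467.0], [498.0, 300.0], [466.0, 308.0]]
side blank_mid [207.0, 219.6] 0.7 346 [176 118 131] [416.1 170.3  25. ]
[[372.0, 224.0], [415.0, 272.0], [471.0, 128.0], [429.0, 86.0]]
side blank_2 [323.2, 286.4] 0.62 1328 [155 111  72] [ 512.8 -373.9   25. ]
[[451.0, -306.0], [519.0, -267.0], [572.0, -447.0], [509.0, -476.0]]
bed far(y-) end [ 593.8 -106.9   91. ]
headstockL [605.2 156.7 130. ]
gripblack [531.2 205.  230. ]
(array([608.6,  86.6,  73.1]), [np.float64(1.552324211379112), np.float64(1.552324211378996)])
(array([547.2, 210. , 200.6]), [np.float64(4.3719658536627755), np.float64(4.371965853662533)])
{'clock': 1.8, 'q': array([ 0.9,  0.3,  1.5,  0. ,  1.3, -0.2]), 'qvel': array([-0., -0., -0.,  0.,  0., -0.]), 'tau': array([  0. , -40.2, -25.2,   0.1,   0. ,  -0. ]), 'eef_pos': array([212.1, 480.3, 246.7]), 'ee_rot': array([0. , 0.2, 1. , 0. ]), 'contact_force': array([ 0.6,  0.5, -0.3]), 'moment': array([ 0.,  0., -0.]), 'opening': 88.6095904154583}
```

View pics/c.png

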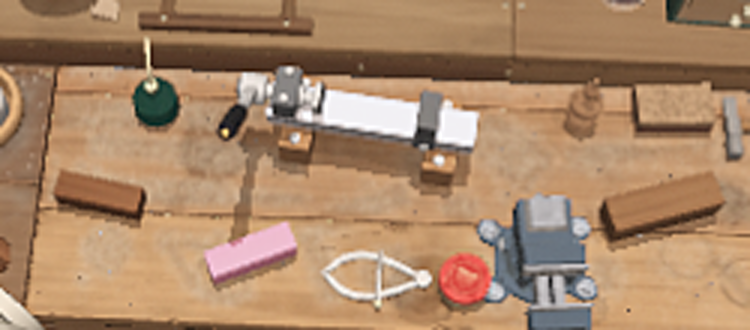

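Choice confirmed: the small dark blank at crop (97, 193), with pink at (250, 252) and the large one at (662, 205). Next I'll move above it for a close wrist view.

```bash
cat >> h.py <<'E'
from scipy.spatial.transform import Rotation as Ro
def Rt(s): 
    q=np.array(s["ee_rot"]); return Ro.from_quat(q[[1,2,3,0]]).as_matrix()
def go(target,yaxis_deg=None):
    "tool-frame travel to a world target, and twist so tool y lies along the given world heading (mod 180)"
    s=read_state();R=Rt(s);d=R.T@(np.array(target,float)-s["eef_pos"])
    tw=0
    if yaxis_deg is not None:
        y=R[:,1];h=np.degrees(np.arctan2(y[1],y[0]));dw=(yaxis_deg-h+90)%180-90;tw=np.radians(dw)*np.sign(R[2,2])
    print("t",round(s["clock"],1),"pos",s["eef_pos"].round(1),"Ycol",R[:,1].round(3),"travel(before twist)",d.round(1),"twist",round(tw,3),"q6",round(s["q"][5],2)); return d,tw
E
python3 - <<'E'
from h import *
np.set_printoptions(precision=2,suppress=True)
s=read_state();print(Rt(s)); K,R,t,k=model("wrist");print(-R.T@t-s["eef_pos"],R)
go([470,400,250],-10)
E
```

```text
[[-0.91  0.4   0.  ]
 [ 0.4   0.91  0.  ]
 [-0.    0.   -1.  ]]
[-69.92  31.66 137.47] [[ 0.4   0.92 -0.  ]
 [ 0.87 -0.38  0.3 ]
 [ 0.27 -0.12 -0.95]]
t 1.8 pos [212.1 480.3 246.7] Ycol [0.4  0.92 0.  ] travel(before twist) [-268.4   30.7   -3.3] twist 1.33 q6 -0.22
```

>>> play_rows(deltas=[{"travel": [-44.7, 5, 0], "twist": 0, "fingers": 1}, {"travel": [-44.7, 5, 0], "twist": 0, "fingers": 1}, {"travel": [-44.7, 5, 0], "twist": 0, "fingers": 1}, {"travel": [-44.7, 5, 0], "twist": 0, "fingers": 1}, {"travel": [-44.7, 5, 0], "twist": 0, "fingers": 1}, {"travel": [-44.7, 5, 0], "twist": 0, "fingers": 1}, {"travel": [0, 0, 0], "twist": 0.14, "fingers": 1}, {"travel": [0, 0, 0], "twist": 0.14, "fingers": 1}, {"travel": [0, 0, 0], "twist": 0.14, "fingers": 1}, {"travel": [0, 0, 0], "twist": 0.14, "fingers": 1}, {"travel": [0, 0, 0], "twist": 0.14, "fingers": 1}, {"travel": [0, 0, 0], "twist": 0.14, "fingers": 1}])

```text
clock: 3.0
eef_pos: [469.6, 399.4, 246.6]
ee_rot: [-0.0, 0.59, 0.808, -0.0]
contact_force: [-0.4, -0.2, 0.2]
opening: 88.2
```

>>> play_rows(deltas=[{"travel": [0, 0, 0], "twist": 0.13, "fingers": 1}, {"travel": [0, 0, 0], "twist": 0.12, "fingers": 1}, {"travel": [0, 0, 0], "twist": 0.12, "fingers": 1}, {"travel": [0, 0, 0], "twist": 0.12, "fingers": 1}, {"travel": [0, 0, 0], "twist": 0, "fingers": 1}, {"travel": [0, 0, 0], "twist": 0, "fingers": 1}])

```text
clock: 3.6
eef_pos: [469.5, 399.4, 246.7]
ee_rot: [-0.0, 0.765, 0.644, -0.0]
contact_force: [-0.5, 0.2, 0.2]
opening: 88.6
```

Run:
```python
from h import *
np.set_printoptions(precision=2,suppress=True)
s=read_state();print(s["eef_pos"],s["q"],s["contact_force"])
m=model("wrist");im=optics.camera("wrist");cv2.imwrite("pics/d.png",im[:,:,::-1])
for x in optics.cut_out("blank_mid","wrist"):
    r=x["region"];c,_=cv2.findContours(r.astype(np.uint8),0,2);c=max(c,key=cv2.contourArea);
    P=np.array([at_z("wrist",(q[0][1],q[0][0]),38,m)[:2] for q in c],np.float32)
    P0=np.array([at_z("wrist",(q[0][1],q[0][0]),0,m)[:2] for q in c],np.float32)
    print(x["position"],x["confidence"],r.sum(),im[tuple(np.round(x["position"]).astype(int))],cv2.minAreaRect(P),cv2.minAreaRect(P0))
```

```text
[469.52 399.39 246.66] [0.52 0.52 1.2  0.   1.43 0.69] [-0.46  0.21  0.24]
[301.7, 241.3] 0.68 1958 [168 138 152] ((418.0673522949219, 251.48309326171875), (45.111873626708984, 60.4377326965332), 80.35211181640625) ((410.8620300292969, 226.82554626464844), (50.064544677734375, 67.07295227050781), 80.35211944580078)
[147.3, 278.1] 0.62 4099 [151 107  72] ((499.90057373046875, 406.0677490234375), (120.18856811523438, 38.75096893310547), 79.80504608154297) ((501.6794128417969, 398.38153076171875), (133.38365173339844, 43.00528335571289), 79.8050537109375)
```

View pics/d.png

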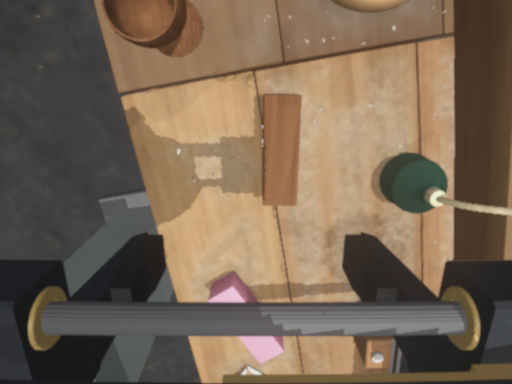

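The wrist picture shows the blank at px (147, 278), with pink at (302, 240) and the oil can at (182, 412). The blank's measured top is 120 x 39, which matches. I'll check the oil can against the gripper body's width.

Run:
```python
from h import *
np.set_printoptions(precision=1,suppress=True)
m=model("wrist");optics.camera("wrist")
for x in optics.cut_out("oil_can","wrist"):
    r=x["region"];ys,xs=np.nonzero(r);print(x["confidence"],x["position"])
    for z in (60,100):
        P=np.array([at_z("wrist",(a,b),z,m)[:2] for a,b in zip(ys[::5],xs[::5])]);print(z,P.min(0),P.max(0))
optics.camera("top");a=optics.find_in("oil_can","top")
optics.camera("side");b=optics.find_in("oil_can","side")
print(tri(ray("top",a[0]["position"]),ray("side",b[0]["position"])))
go([500,406,120],-10.2)
```

```text
0.82 [184.5, 418.3]
60 [594.9 302.5] [732.8 390.4]
100 [581.2 323.9] [702.1 401. ]
(array([631.7, 329.1,  37.1]), [np.float64(8.023080269615647), np.float64(8.023080269615791)])
t 4.0 pos [469.5 399.4 246.7] Ycol [ 1.  -0.2 -0. ] travel(before twist) [ 11.8  28.9 126.7] twist 0.004 q6 0.69
```

>>> play_rows(deltas=[{"travel": [7.3, 9.6, 20], "twist": 0.004, "fingers": 1}, {"travel": [7.3, 9.6, 40], "twist": 0, "fingers": 1}, {"travel": [7.3, 9.7, 40], "twist": 0, "fingers": 1}, {"travel": [0, 0, 40], "twist": 0, "fingers": 1}, {"travel": [0, 0, 30], "twist": 0, "fingers": 1}, {"travel": [0, 0, 25], "twist": 0, "fingers": 1}, {"travel": [0, 0, 20], "twist": 0, "fingers": 1}, {"travel": [0, 0, 12], "twist": 0, "fingers": 1}, {"travel": [0, 0, 5.7], "twist": 0, "fingers": 1}, {"travel": [0, 0, 0], "twist": 0, "fingers": 1}])

```text
clock: 5.0
eef_pos: [501.8, 415.8, 13.9]
ee_rot: [-0.0, 0.767, 0.641, -0.0]
contact_force: [1.3, -0.1, 0.6]
opening: 88.3
```

>>> play_rows(deltas=[{"fingers": 0.3, "travel": [0, 0, 0], "twist": 0}, {"fingers": 0.3, "travel": [0, 0, 0], "twist": 0}, {"fingers": 0.3, "travel": [0, 0, 0], "twist": 0}, {"fingers": 0.3, "travel": [0, 0, 0], "twist": 0}, {"fingers": 0.3, "travel": [0, 0, 0], "twist": 0}, {"fingers": 0.3, "travel": [0, 0, 0], "twist": 0}, {"fingers": 0.3, "travel": [0, 0, 0], "twist": 0}, {"fingers": 0.3, "travel": [0, 0, 0], "twist": 0}])

```text
clock: 5.8
eef_pos: [501.9, 415.8, 14.0]
ee_rot: [0.0, 0.767, 0.641, -0.0]
contact_force: [-0.3, -0.9, -0.5]
opening: 37.8
```

>>> play_rows(deltas=[{"fingers": 0.3, "travel": [0, 0, -20], "twist": 0}, {"fingers": 0.3, "travel": [0, 0, -45], "twist": 0}, {"fingers": 0.3, "travel": [0, 0, -50], "twist": 0}, {"fingers": 0.3, "travel": [0, 0, -50], "twist": 0}, {"fingers": 0.3, "travel": [0, 0, -50], "twist": 0}, {"fingers": 0.3, "travel": [0, 0, -50], "twist": 0}, {"fingers": 0.3, "travel": [0, 0, -35], "twist": 0}, {"fingers": 0.3, "travel": [0, 0, -15], "twist": 0}, {"fingers": 0.3, "travel": [0, 0, 0], "twist": 0}])

```text
clock: 6.7
eef_pos: [502.1, 416.0, 331.2]
ee_rot: [0.0, 0.767, 0.641, 0.002]
contact_force: [0.2, -0.0, -1.6]
opening: 37.9
```

>>> play_rows(deltas=[{"fingers": 0.3, "travel": [-20, 9, 0], "twist": 0}, {"fingers": 0.3, "travel": [-38, 17, 0], "twist": 0}, {"fingers": 0.3, "travel": [-40, 18, 0], "twist": 0}, {"fingers": 0.3, "travel": [-40, 18, 0], "twist": 0}, {"fingers": 0.3, "travel": [-40, 18, 0], "twist": 0}, {"fingers": 0.3, "travel": [-40, 18, 0], "twist": 0}, {"fingers": 0.3, "travel": [-40, 18, 0], "twist": 0}, {"fingers": 0.3, "travel": [-40, 18, 0], "twist": 0}, {"fingers": 0.3, "travel": [-25, 10, 0], "twist": 0}, {"fingers": 0.3, "travel": [-12, 5.6, 0], "twist": 0}, {"fingers": 0.3, "travel": [0, 0, 0], "twist": 0}, {"fingers": 0.3, "travel": [0, 0, 0], "twist": 0}])

```text
clock: 7.9
eef_pos: [589.2, 60.7, 328.4]
ee_rot: [-0.001, 0.767, 0.641, -0.0]
contact_force: [0.0, 0.5, -0.9]
opening: 37.8
```

Run:
```python
from h import *
import pickle
np.set_printoptions(precision=2,suppress=True)
s=read_state();print(s["clock"],s["eef_pos"],s["opening"],s["contact_force"])
m=model("wrist");im=optics.camera("wrist");cv2.imwrite("pics/e.png",cv2.resize(im[:,:,::-1],None,fx=1.5,fy=1.5,interpolation=2))
pickle.dump((m,im),open("e.pkl","wb"))
```

```text
7.9 [589.16  60.66 328.42] 37.797091472382 [ 0.04  0.53 -0.88]
```

View pics/e.png

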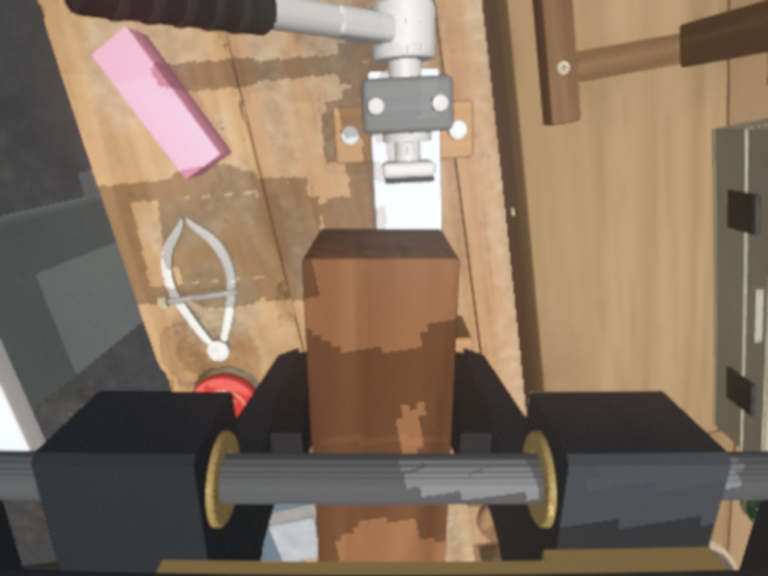

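The picture shows the headstock top with corners at about (363,78), (449,74), (453,128) and (364,134) in 1.5x px, the jaw face's top edge at row ~180 (cols 385 to 434), and the bed edges at cols 375 and 441. I'll fit the press pose to these.

Run:
```python
from h import *
import pickle
from scipy.optimize import least_squares
np.set_printoptions(precision=2,suppress=True)
m,im=pickle.load(open("e.pkl","rb"))
F=[((-29,139,137),(363,78)),((29,139,137),(449,74)),((29,99,137),(453,128)),((-29,99,137),(364,134)),((-18,72,126),(385,180)),((18,72,126),(434,179))]
# bed edges: only lateral
def W(p,X): c,s=np.cos(p[2]),np.sin(p[2]);return np.array([p[0]+c*X[0]-s*X[1],p[1]+s*X[0]+c*X[1],X[2]])
def res(p):
    r=[]
    for X,uv in F:
        q=proj("wrist",W(p,X),m);r+=[q[1]*1.5-uv[0]-.25,q[0]*1.5-uv[1]-.25]
    for X,u in (((-25,55,91),375),((25,55,91),441)):
        r.append(proj("wrist",W(p,X),m)[1]*1.5-u)
    return np.array(r)
s=least_squares(res,[600,30,-.05]);print(s.x,res(s.x))
A=im[:,:,::-1].copy()
np.save("press.npy",s.x)
for n,X in(("bed_mid",(0,0,110)),("grip",(-155*np.cos(.85),168,110+155*np.sin(.85)))):print(n,W(s.x,X))
B=cv2.resize(im[30:150,200:340,::-1],None,fx=5,fy=5,interpolation=2)
for X in [f[0] for f in F]+[(-25,147,91),(25,147,91),(-25,50,91),(25,50,91)]:
    q=proj("wrist",W(s.x,X),m);cv2.circle(B,(int((q[1]-200)*5+2.5),int((q[0]-30)*5+2.5)),4,(0,0,255),-1)
cv2.imwrite("pics/f.png",B)
```

```text
[608.32  31.21  -0.12] [-3.96 -4.72  4.06 -6.22  1.04  7.06 -0.74  6.21 -2.31  0.31  1.99 -1.66
 -0.26  0.15]
bed_mid [608.32  31.21 110.  ]
grip [527.18 210.39 226.45]
```

View pics/f.png

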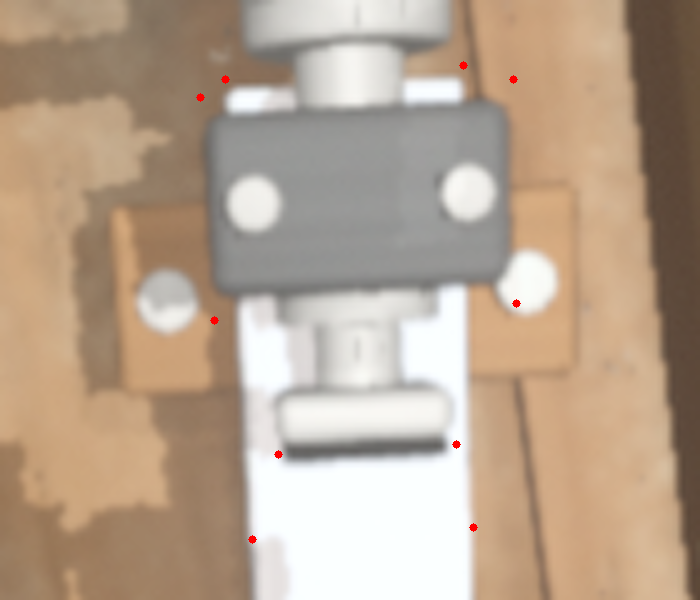

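The first fit is off by 6 px because the headstock top is bevelled. I'll refit with the bed's far corners, the bed edges and the jaw's face edge.

```bash
cat > fit.py <<'E'
from h import *
import pickle
from scipy.optimize import least_squares
np.set_printoptions(precision=2,suppress=True)
def W(p,X): c,s=np.cos(p[2]),np.sin(p[2]);return np.array([p[0]+c*X[0]-s*X[1],p[1]+s*X[0]+c*X[1],X[2]])
E
python3 - <<'E'
from fit import *
m,im=pickle.load(open("e.pkl","rb"))
c=lambda u,v:(200+u/5-.5+.1,30+v/5-.5+.1)
def run(F,E):
    def res(p):
        r=[]
        for X,uv in F:
            q=proj("wrist",W(p,X),m);u=c(*uv);r+=[q[1]-u[0],q[0]-u[1]]
        for X,v,uu in E:  # edge: x position at crop row v
            a=proj("wrist",W(p,X),m);b=proj("wrist",W(p,np.add(X,(0,10,0))),m);u=c(uu,v)
            k=(u[1]-a[0])/(b[0]-a[0]);r.append(a[1]+k*(b[1]-a[1])-u[0])
        return np.array(r)
    s=least_squares(res,[600,30,-.05]);print(s.x,res(s.x));return s.x
E=[((-25,50,91),540,247),((25,50,91),540,472),((-25,100,91),350,241),((25,100,91),350,468)]
bed=[((-25,147,91),(226,92)),((25,147,91),(464,79))]
p=run(bed,E)
for z in(94,110,126):
  print(z,[np.round((proj("wrist",W(p,(x,72,z)),m)-[30,200]+.4)[::-1]*5) for x in(-18,18)])
for y in (99,139): print(y,[np.round((proj("wrist",W(p,(x,y,137)),m)-[30,200]+.4)[::-1]*5) for x in(-29,29)])
for z in (0,60): print("axis",W(p,(0,168,110)))
np.save("press.npy",p)
E
```

```text
[606.98  28.75  -0.13] [ 0.1  -0.1  -0.06  0.1   0.55 -0.32 -0.22 -0.05]
94 [array([276., 451.]), array([439., 443.])]
110 [array([277., 458.]), array([446., 450.])]
126 [array([277., 466.]), array([454., 458.])]
99 [array([213., 333.]), array([515., 318.])]
139 [array([201., 111.]), array([513.,  95.])]
axis [628.65 195.35 110.  ]
axis [628.65 195.35 110.  ]
```

The bed fits to within 0.6 px, and the jaw agrees to ~1.6 mm. Yaw is -0.13 rad. I'll go above the bed with the blank and compare its +y end with the jaw.

Run:
```python
from fit import *
p=np.load("press.npy");print(p,np.degrees(p[2]))
go(W(p,(0,18.5,155)),np.degrees(p[2]))
```

```text
[606.98  28.75  -0.13] -7.409588909603853
t 8.0 pos [589.1  61.  328.7] Ycol [ 0.98 -0.18 -0.  ] travel(before twist) [-10.2  22.5 173.7] twist -0.048 q6 0.08
```

>>> play_rows(deltas=[{"fingers": 0.3, "travel": [-5, 11, 10], "twist": 0}, {"fingers": 0.3, "travel": [-5.2, 11.5, 30], "twist": 0}, {"fingers": 0.3, "travel": [0, 0, 40], "twist": -0.048}, {"fingers": 0.3, "travel": [0, 0, 40], "twist": 0}, {"fingers": 0.3, "travel": [0, 0, 35], "twist": 0}, {"fingers": 0.3, "travel": [0, 0, 18.7], "twist": 0}, {"fingers": 0.3, "travel": [0, 0, 0], "twist": 0}, {"fingers": 0.3, "travel": [0, 0, 0], "twist": 0}])

```text
clock: 8.75
eef_pos: [610.2, 45.8, 155.7]
ee_rot: [0.0, 0.752, 0.66, 0.0]
contact_force: [0.9, -0.8, -1.7]
opening: 38.0
```

Run:
```python
from fit import *
p=np.load("press.npy")
go(W(p,(0,18.5,155)),np.degrees(p[2]))
m=model("wrist");im=optics.camera("wrist");pickle.dump((m,im),open("g.pkl","wb"))
B=cv2.resize(im[:,:,::-1],None,fx=1.5,fy=1.5,interpolation=2)
def dot(X,col):
    q=proj("wrist",W(p,X),m);print(X,(q[::-1]*1.5).round(1));cv2.circle(B,(int(q[1]*1.5),int(q[0]*1.5)),2,col,-1)
for X in((-25,147,91),(25,147,91),(-25,80,91),(25,80,91),(-18,72,126),(18,72,126)): dot(X,(0,0,255))
for X in((-19,68.5,179),(19,68.5,179),(-19,68.5,141),(19,68.5,141)): dot(X,(0,255,0))
cv2.imwrite("pics/g.png",B)
```

```text
t 8.8 pos [610.2  45.8 155.7] Ycol [ 0.99 -0.13  0.  ] travel(before twist) [ 1.2 -1.   0.7] twist -0.001 q6 0.01
(-25, 147, 91) [306.6 -17.7]
(25, 147, 91) [444.4 -17.9]
(-25, 80, 91) [313.4 170. ]
(25, 80, 91) [438.6 169.9]
(-18, 72, 126) [321.7 202.2]
(18, 72, 126) [428.7 202.2]
(-19, 68.5, 179) [292.4 248.5]
(19, 68.5, 179) [453.3 248.4]
(-19, 68.5, 141) [313.3 220.3]
(19, 68.5, 141) [436.1 220.3]
```

View pics/g.png

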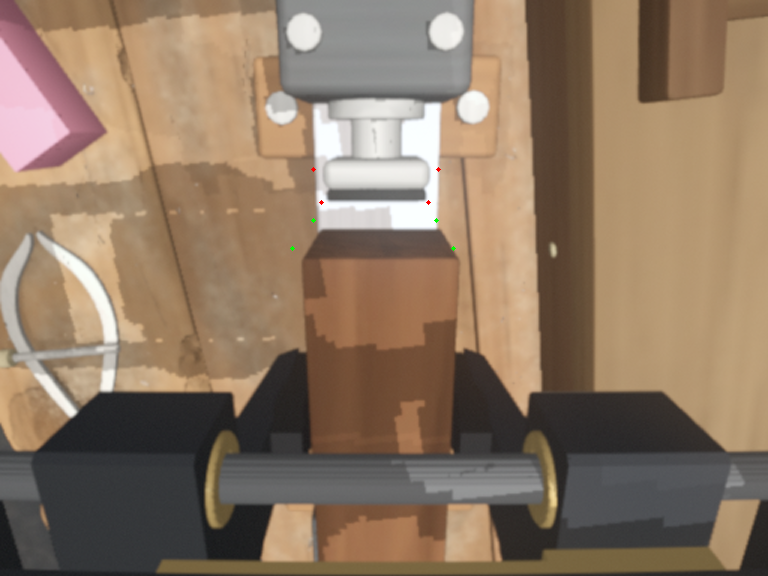

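The blank's +y end is at rows 230 (bottom) and 259 (top), against 220 and 248 wanted, so it should go ~2.9 mm toward the jaw and ~1.7 mm to -x. I'll correct that and go down into the gap.

>>> play_rows(deltas=[{"fingers": 0.3, "travel": [2.9, -1.7, 0], "twist": 0}, {"fingers": 0.3, "travel": [0, 0, 8], "twist": 0}, {"fingers": 0.3, "travel": [0, 0, 10], "twist": 0}, {"fingers": 0.3, "travel": [0, 0, 10], "twist": 0}, {"fingers": 0.3, "travel": [0, 0, 7], "twist": 0}, {"fingers": 0.3, "travel": [0, 0, 5], "twist": 0}, {"fingers": 0.3, "travel": [0, 0, 3], "twist": 0}, {"fingers": 0.3, "travel": [0, 0, 0], "twist": 0}, {"fingers": 0.3, "travel": [0, 0, 0], "twist": 0}])

```text
clock: 9.7
eef_pos: [608.6, 48.6, 112.6]
ee_rot: [0.0, 0.752, 0.659, 0.0]
contact_force: [-0.4, -0.1, -1.7]
opening: 37.8
```

Run:
```python
from fit import *
p=np.load("press.npy")
go(W(p,(0,18.5,105)),np.degrees(p[2]));print(read_state()["contact_force"])
m=model("wrist");im=optics.camera("wrist");pickle.dump((m,im),open("i.pkl","wb"))
B=cv2.resize(im[:290,130:380,::-1],None,fx=2,fy=2,interpolation=2)
for X in((-18,72,126),(18,72,126),(-19,68.5,135),(19,68.5,135)):
    q=proj("wrist",W(p,X),m);print(X,((q[::-1]-[130,0])*2).round(1));cv2.circle(B,(int((q[1]-130)*2),int(q[0]*2)),2,(0,0,255),-1)
cv2.imwrite("pics/i.png",B)
```

```text
t 9.7 pos [608.6  48.6 112.6] Ycol [ 0.99 -0.13  0.  ] travel(before twist) [-1.4  1.   7.6] twist -0.002 q6 0.02
[-0.38 -0.12 -1.73]
(-18, 72, 126) [153.6 314.5]
(18, 72, 126) [342.  314.3]
(-19, 68.5, 135) [142.  343.9]
(19, 68.5, 135) [353.6 343.7]
```

View pics/i.png

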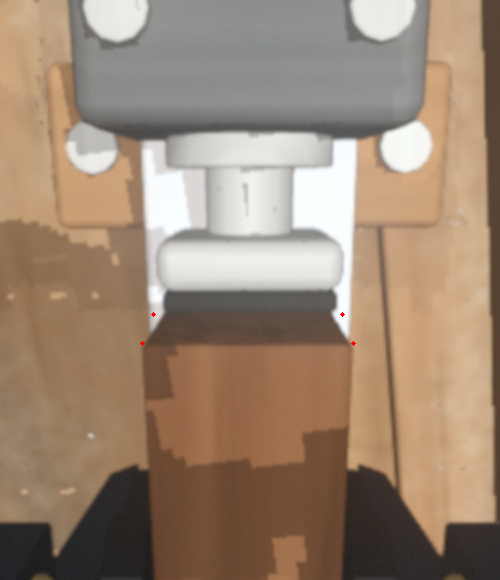

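No contact, and the blank's top edge is on its prediction at row 344. The gap to the jaw's dark face is small but clear, ~3.5 mm. I'll lower and release.

>>> play_rows(deltas=[{"fingers": 0.3, "travel": [0, 0, 3], "twist": 0}, {"fingers": 0.3, "travel": [0, 0, 2], "twist": 0}, {"fingers": 0.3, "travel": [0, 0, 1.3], "twist": 0}, {"fingers": 0.3, "travel": [0, 0, 0], "twist": 0}, {"fingers": 0.3, "travel": [0, 0, 0], "twist": 0}])

```text
clock: 10.25
eef_pos: [608.5, 48.6, 106.0]
ee_rot: [0.0, 0.752, 0.659, 0.0]
contact_force: [0.5, 0.3, -1.3]
opening: 37.5
```

>>> play_rows(deltas=[{"fingers": 0.3, "travel": [0, 0, 0.8], "twist": 0}, {"fingers": 0.3, "travel": [0, 0, 0.7], "twist": 0}, {"fingers": 0.3, "travel": [0, 0, 0], "twist": 0}])

```text
clock: 10.55
eef_pos: [608.5, 48.6, 105.0]
ee_rot: [0.0, 0.752, 0.659, 0.0]
contact_force: [-2.5, 0.2, 3.6]
opening: 37.6
```

Touching down, with 3.6 N upward. Release with a modest opening, then rise.

>>> play_rows(deltas=[{"fingers": 0.6, "travel": [0, 0, 0], "twist": 0}, {"fingers": 0.6, "travel": [0, 0, 0], "twist": 0}, {"fingers": 0.6, "travel": [0, 0, 0], "twist": 0}, {"fingers": 0.6, "travel": [0, 0, -10], "twist": 0}, {"fingers": 0.6, "travel": [0, 0, -30], "twist": 0}, {"fingers": 0.6, "travel": [0, 0, -50], "twist": 0}, {"fingers": 0.6, "travel": [0, 0, -50], "twist": 0}, {"fingers": 0.6, "travel": [0, 0, -50], "twist": 0}, {"fingers": 0.3, "travel": [0, 0, -40], "twist": 0}, {"fingers": 0, "travel": [0, 0, -10], "twist": 0}, {"fingers": 0, "travel": [0, 0, 0], "twist": 0}, {"fingers": 0, "travel": [0, 0, 0], "twist": 0}])

```text
clock: 11.75
eef_pos: [608.1, 48.6, 342.9]
ee_rot: [-0.001, 0.752, 0.659, -0.001]
contact_force: [-0.4, -0.5, -0.3]
opening: 22.6
```

Run:
```python
from fit import *
p=np.load("press.npy")
s=read_state();print(s["eef_pos"],s["opening"],s["contact_force"])
m=model("wrist");im=optics.camera("wrist");pickle.dump((m,im),open("j.pkl","wb"))
B=cv2.resize(im[:,:,::-1],None,fx=1.5,fy=1.5,interpolation=2)
th=.85;h=(-155*np.cos(th),168,110+155*np.sin(th))
for X in(h,(-201*np.cos(th),168,110+201*np.sin(th)),(-19,68.5,129),(19,68.5,129),(-19,-51.5,129),(19,-51.5,129)):
    q=proj("wrist",W(p,X),m);print(X,W(p,X),(q[::-1]*1.5).round(1));cv2.circle(B,(int(q[1]*1.5),int(q[0]*1.5)),3,(0,0,255),-1)
print(optics.find_in("wrench_grip","wrist"))
cv2.imwrite("pics/j.png",B)
```

```text
[608.12  48.59 342.85] 22.636362248015782 [-0.43 -0.53 -0.32]
(np.float64(-102.29738761217224), 168, np.float64(226.4484627967454)) [527.21 208.54 226.45] [158.4 -28.2]
(np.float64(-132.65661232288141), 168, np.float64(261.00736143319887)) [497.1  212.46 261.01] [ 45.4 -52.1]
(-19, 68.5, 129) [596.98  99.13 129.  ] [355.  173.9]
(19, 68.5, 129) [634.66  94.23 129.  ] [409.7 173.8]
(-19, -51.5, 129) [581.5  -19.87 129.  ] [357.6 333.5]
(19, -51.5, 129) [619.18 -24.77 129.  ] [407.1 333.5]
[{'position': [5.4, 203.1], 'confidence': 0.63}]
```

View pics/j.png

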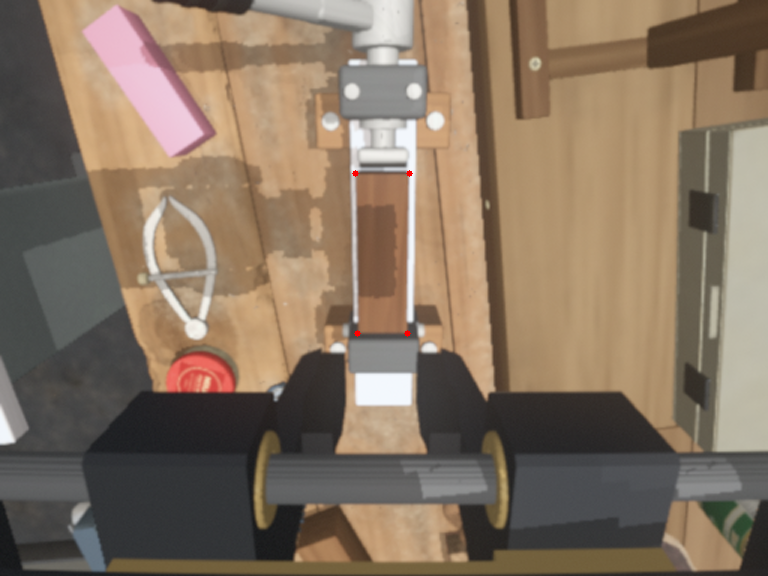

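The blank lies flat between the end stop (row 333) and the jaw (row 172), along the bed, with gaps at both ends. Next is the wrench, pushed with shut fingers, jaw direction across the handle.

>>> play_rows(deltas=[{"fingers": 0, "travel": [20, -11, 0], "twist": 0}, {"fingers": 0, "travel": [36, -19, 0], "twist": 0}, {"fingers": 0, "travel": [36, -19, 0], "twist": 0}, {"fingers": 0, "travel": [36, -19, 0], "twist": 0}, {"fingers": 0, "travel": [20.2, -11.6, 0], "twist": 0}, {"fingers": 0, "travel": [0, 0, 0], "twist": -0.14}, {"fingers": 0, "travel": [0, 0, 0], "twist": -0.14}, {"fingers": 0, "travel": [0, 0, 0], "twist": -0.14}, {"fingers": 0, "travel": [0, 0, 0], "twist": -0.14}, {"fingers": 0, "travel": [0, 0, 0], "twist": -0.14}, {"fingers": 0, "travel": [0, 0, 0], "twist": -0.14}])

```text
clock: 12.95
eef_pos: [548.7, 205.9, 343.1]
ee_rot: [-0.001, 0.415, 0.91, -0.001]
contact_force: [0.3, 0.1, -1.5]
opening: 0.4
```

>>> play_rows(deltas=[{"fingers": 0, "travel": [0, 0, 0], "twist": -0.14}, {"fingers": 0, "travel": [0, 0, 0], "twist": -0.14}, {"fingers": 0, "travel": [0, 0, 0], "twist": -0.14}, {"fingers": 0, "travel": [0, 0, 0], "twist": -0.14}, {"fingers": 0, "travel": [0, 0, 0], "twist": -0.1}, {"fingers": 0, "travel": [0, 0, 0], "twist": -0.07}, {"fingers": 0, "travel": [0, 0, 0], "twist": 0}, {"fingers": 0, "travel": [0, 0, 0], "twist": 0}])

```text
clock: 13.75
eef_pos: [548.8, 205.9, 343.7]
ee_rot: [-0.001, 0.067, 0.998, -0.0]
contact_force: [0.1, -0.1, -0.4]
opening: 0.5
```

Run:
```python
from fit import *
p=np.load("press.npy")
s=read_state();print(s["clock"],s["q"],s["contact_force"],s["opening"])
go(W(p,(-81,168,250)),82.6)
m=model("wrist");im=optics.camera("wrist");pickle.dump((m,im),open("k.pkl","wb"))
B=cv2.resize(im[:,:,::-1],None,fx=1.5,fy=1.5,interpolation=2)
for r in(0,110,155,200):
  for dy in(-12,12):
    X=(-r*np.cos(.85),168+dy,110+r*np.sin(.85));q=proj("wrist",W(p,X),m);print(r,dy,(q[::-1]*1.5).round(1));cv2.circle(B,(int(q[1]*1.5),int(q[0]*1.5)),3,(0,0,255),-1)
cv2.imwrite("pics/k.png",B)
```

```text
13.75 [ 0.16  0.41  1.11 -0.    1.62 -1.28] [ 0.12 -0.08 -0.39] 0.5483012282174883
t 13.8 pos [548.8 205.9 343.7] Ycol [ 0.13  0.99 -0.  ] travel(before twist) [ 0.3 -0.1 93.7] twist -0.005 q6 -1.28
0 -12 [365.1 333.7]
0 12 [394.8 333.6]
110 -12 [359.5 276.3]
110 12 [399.1 276.1]
155 -12 [356. 240.]
155 12 [401.8 239.8]
200 -12 [351.1 190.1]
200 12 [405.5 189.9]
```

View pics/k.png

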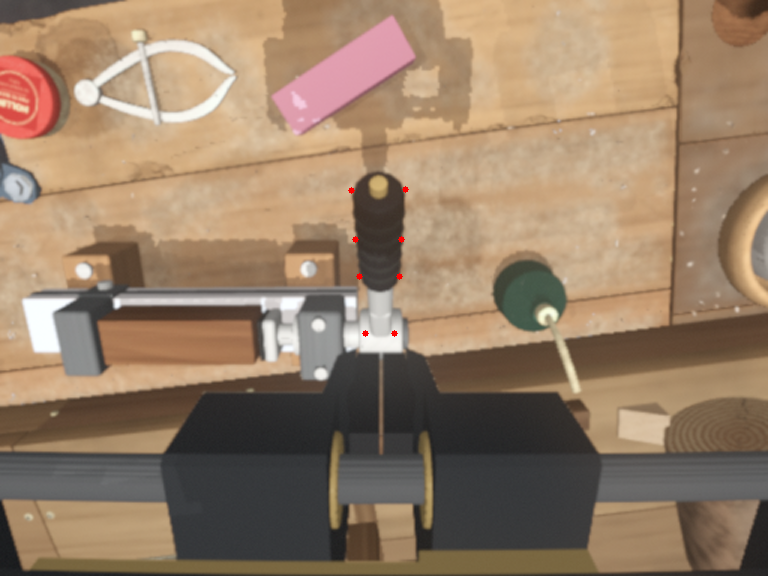

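The projected grip falls on the real one (cols 351 to 405), with the brass pin visible at (378, 186). Going down to just above contact.

>>> play_rows(deltas=[{"fingers": 0, "travel": [0, 0, 20], "twist": 0}, {"fingers": 0, "travel": [0, 0, 35], "twist": 0}, {"fingers": 0, "travel": [0, 0, 25], "twist": 0}, {"fingers": 0, "travel": [0, 0, 12], "twist": 0}, {"fingers": 0, "travel": [0, 0, 6], "twist": 0}, {"fingers": 0, "travel": [0, 0, 4], "twist": 0}, {"fingers": 0, "travel": [0, 0, 2], "twist": 0}, {"fingers": 0, "travel": [0, 0, 0], "twist": 0}])

```text
clock: 14.6
eef_pos: [549.1, 206.0, 241.1]
ee_rot: [0.0, 0.066, 0.998, 0.0]
contact_force: [-0.1, 0.6, -0.0]
opening: -0.0
```

>>> play_rows(deltas=[{"fingers": 0, "travel": [1, 0, 4], "twist": 0}, {"fingers": 0, "travel": [5, 0, 4.5], "twist": 0}, {"fingers": 0, "travel": [5.5, 0, 4.7], "twist": 0}, {"fingers": 0, "travel": [5.4, 0, 4.8], "twist": 0}, {"fingers": 0, "travel": [5.2, 0, 4.8], "twist": 0}])

```text
clock: 15.1
eef_pos: [528.7, 208.7, 219.7]
ee_rot: [0.004, 0.066, 0.998, 0.0]
contact_force: [7.3, -1.1, 5.6]
opening: 0.5
```

The force is 9 N normal to the handle, as expected for free turning. Continuing to about 0.4 rad.

>>> play_rows(deltas=[{"fingers": 0, "travel": [4.8, 0, 5.8], "twist": 0}, {"fingers": 0, "travel": [4.7, 0, 5.9], "twist": 0}, {"fingers": 0, "travel": [4.3, 0, 6.2], "twist": 0}, {"fingers": 0, "travel": [4, 0, 6.4], "twist": 0}])

```text
clock: 15.5
eef_pos: [510.9, 211.1, 195.3]
ee_rot: [0.003, 0.066, 0.998, 0.0]
contact_force: [4.2, -1.5, 8.9]
opening: 0.1
```

>>> play_rows(deltas=[{"fingers": 0, "travel": [3.5, 0, 6.5], "twist": 0}, {"fingers": 0, "travel": [3.4, 0, 6.8], "twist": 0}])

```text
clock: 15.7
eef_pos: [504.0, 212.1, 182.0]
ee_rot: [0.003, 0.066, 0.998, 0.0]
contact_force: [3.5, -1.1, 10.7]
opening: 0.5
```

>>> play_rows(deltas=[{"fingers": 0, "travel": [1.5, 0, 3.5], "twist": 0}, {"fingers": 0, "travel": [1.4, 0, 3.5], "twist": 0}])

```text
clock: 15.9
eef_pos: [501.2, 212.5, 175.2]
ee_rot: [0.003, 0.066, 0.998, 0.001]
contact_force: [2.4, -1.3, 12.3]
opening: 0.3
```

The force is rising, so the jaw has met the blank. Smaller steps from here.

>>> play_rows(deltas=[{"fingers": 0, "travel": [0.7, 0, 2], "twist": 0}, {"fingers": 0, "travel": [0.6, 0, 2], "twist": 0}])

```text
clock: 16.1
eef_pos: [499.8, 212.7, 171.4]
ee_rot: [0.003, 0.066, 0.998, 0.001]
contact_force: [1.8, -0.8, 13.4]
opening: 0.6
```

>>> play_rows(deltas=[{"fingers": 0, "travel": [0.6, 0, 2], "twist": 0}, {"fingers": 0, "travel": [0.6, 0, 2], "twist": 0}])

```text
clock: 16.3
eef_pos: [498.5, 212.9, 167.5]
ee_rot: [0.003, 0.066, 0.998, 0.001]
contact_force: [0.5, -1.1, 14.6]
opening: 0.6
```

>>> play_rows(deltas=[{"fingers": 0, "travel": [0.5, 0, 2], "twist": 0}, {"fingers": 0, "travel": [0.5, 0, 2], "twist": 0}])

```text
clock: 16.5
eef_pos: [497.3, 213.1, 163.5]
ee_rot: [0.003, 0.066, 0.998, 0.001]
contact_force: [-1.2, -0.6, 15.9]
opening: 0.6
```

>>> play_rows(deltas=[{"fingers": 0, "travel": [0.5, 0, 2], "twist": 0}, {"fingers": 0, "travel": [0.5, 0, 2], "twist": 0}])

```text
clock: 16.7
eef_pos: [496.2, 213.2, 159.5]
ee_rot: [0.002, 0.066, 0.998, 0.001]
contact_force: [-2.0, -1.6, 16.3]
opening: 0.7
```

>>> play_rows(deltas=[{"fingers": 0, "travel": [0.4, 0, 2], "twist": 0}, {"fingers": 0, "travel": [0.4, 0, 2], "twist": 0}])

```text
clock: 16.9
eef_pos: [495.1, 213.3, 155.2]
ee_rot: [0.002, 0.066, 0.998, 0.0]
contact_force: [-2.4, -0.3, 13.4]
opening: 0.2
```

>>> play_rows(deltas=[{"fingers": 0, "travel": [0.4, 0, 2], "twist": 0}, {"fingers": 0, "travel": [0.3, 0, 2], "twist": 0}])

```text
clock: 17.1
eef_pos: [494.1, 213.5, 150.8]
ee_rot: [0.001, 0.066, 0.998, 0.0]
contact_force: [-4.1, -1.3, 10.9]
opening: 0.3
```

Falling from 16.3 to 13.4 to 10.9 N, so it is breaking over. A little further lets it give way properly while staying short of the solid stop at 23 mm.

>>> play_rows(deltas=[{"fingers": 0, "travel": [0.3, 0, 2], "twist": 0}, {"fingers": 0, "travel": [0.3, 0, 2], "twist": 0}])

```text
clock: 17.3
eef_pos: [493.3, 213.5, 146.4]
ee_rot: [0.001, 0.066, 0.998, 0.0]
contact_force: [-2.6, -1.2, 7.8]
opening: 0.3
```

>>> play_rows(deltas=[{"fingers": 0, "travel": [0.2, 0, 1.5], "twist": 0}, {"fingers": 0, "travel": [0.2, 0, 1.5], "twist": 0}])

```text
clock: 17.5
eef_pos: [492.7, 213.5, 143.0]
ee_rot: [0.001, 0.066, 0.998, 0.0]
contact_force: [-3.1, -0.2, 7.1]
opening: 0.5
```

Run:
```python
from fit import *
p=np.load("press.npy");m=model("wrist");im=optics.camera("wrist")
for th in(.1,.05,0):print(th,[(r,(proj("wrist",W(p,(-r*np.cos(th),168,110+r*np.sin(th))),m)[::-1]).round(1)) for r in(201,205,209)])
B=cv2.resize(im[0:250,150:360,::-1],None,fx=2.4,fy=2.4,interpolation=2);cv2.imwrite("pics/l.png",B)
```

```text
0.1 [(201, array([251. , 118.9])), (205, array([250.9, 109.8])), (209, array([250.9, 100.6]))]
0.05 [(201, array([251.1, 115.3])), (205, array([251.1, 106.7])), (209, array([251.,  98.]))]
0 [(201, array([251.2, 113.1])), (205, array([251.2, 105. ])), (209, array([251.2,  96.7]))]
```

View pics/l.png

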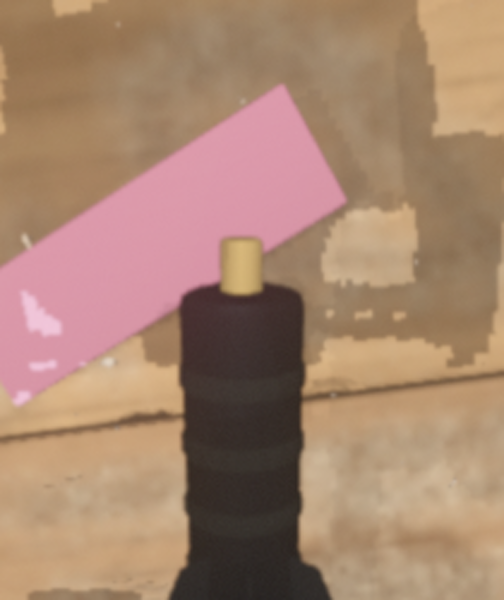

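The brass pin now stands out to r≈208.5 mm (crop rows 238 to 293), so it has clicked, and resistance is down to 7 N. Letting go.

>>> play_rows(deltas=[{"fingers": 0, "travel": [-0.5, 0, -6], "twist": 0}, {"fingers": 0, "travel": [-1, 0, -10], "twist": 0}, {"fingers": 0, "travel": [0, 0, -20], "twist": 0}, {"fingers": 0, "travel": [0, 0, -40], "twist": 0}, {"fingers": 0, "travel": [0, 0, -50], "twist": 0}, {"fingers": 0, "travel": [0, 0, -50], "twist": 0}, {"fingers": 0, "travel": [0, 0, -20], "twist": 0}, {"fingers": 0, "travel": [0, 0, 0], "twist": 0}, {"fingers": 0, "travel": [0, 0, 0], "twist": 0}, {"fingers": 0, "travel": [0, 0, 0], "twist": 0}, {"fingers": 0, "travel": [0, 0, 0], "twist": 0}])

```text
clock: 18.65
eef_pos: [493.9, 213.1, 336.9]
ee_rot: [-0.001, 0.066, 0.998, -0.0]
contact_force: [-0.3, -0.2, -0.2]
opening: -0.0
```

Run:
```python
from fit import *
s=read_state();print(s["clock"],s["eef_pos"],s["contact_force"])
save("wrist","m.png",(80,384,0,340),1.7)
```

```text
18.65 [493.87 213.13 336.85] [-0.31 -0.22 -0.22]
```

View pics/m.png

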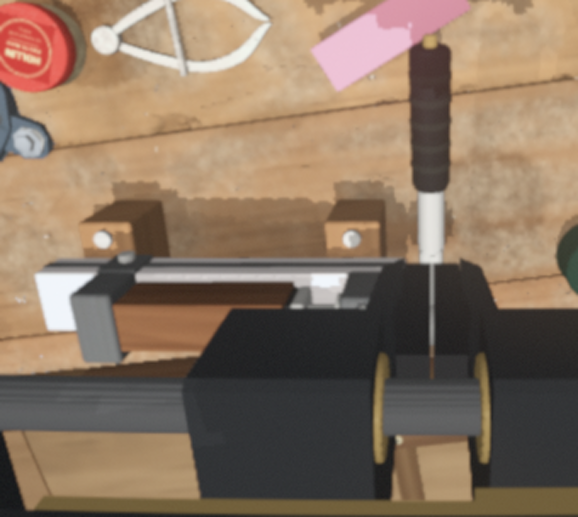

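The blank sits against the end stop (crop (118, 310)) with the jaw at its other end, and the robot is clear. Handing in.

```bash
python3 -c "
from cell import job; print(job.hand_in())"
```

```text
the job is handed in; nothing more can be done
None
```

I laid the small dark blank lengthwise on the bed between the end stop and the jaw. I then pushed the wrench handle down until it clicked, let go, and handed the job in at 18.7 s.

- **Click:** the force on the handle rose from 9 to 16.3 N at about 0.65 rad from the start, then fell to 7 N. The brass pin stood out to about 208.5 mm from the axis.
- **Stopping:** I carried on about 15 mm past the peak to be sure it had given way, short of the solid stop at 23 mm. I felt no rise in force that would mean over-tightening.
- **Last checks:** the blank sits against the end stop with the jaw at its other end. The jaw contact was partly hidden behind the gripper in the last picture, so I also judged it from the force rise. The measured force on the robot was near zero at 337 mm height, well clear of everything. I saw nothing out of place on the bench, though the last picture covers only part of it.
- **Disagreements:** my first fit of the press position was off by up to 7 px (in the 1.5x picture) because the headstock top looks bevelled. I refitted to the bed edges, which agreed within 0.6 px. The jaw edge then differed by about 1.6 mm, and I corrected the blank's position by about 3 mm from a close view before setting it down.

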